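# Set the straightedge against two glass pegs and weigh it down for scoring

### The job

Get the glass pane ready for scoring: slide the aluminium straightedge across the pane, without lifting it, away from the robot until its far long edge rests lightly against both blue glass pegs at once, and press just firmly enough to feel both of them; the pegs are fragile. Then stand the brass weight upright on top of the straightedge so that it stays there, still touching both pegs. Leave the two jars, the steel cup and the red glass sample where they are.

Things in the scene. Friction and masses are not known exactly. Their poses are not given: they have to be found in the camera images.
- straightedge_mid (a point): Centre of the loose aluminium straightedge, a box-section bar 300 mm long (its y axis), 36 mm wide (x axis) and 25 mm tall (z up), with red end caps, 0.17 to 0.34 kg. It lies flat on the glass pane. Its +x side is the far long edge that must meet the pegs: that edge lies 18 mm from this point, its underside 12.5 mm below.
- straightedge: The same straightedge; origin at the centre of its underside, same axes. Sliding it takes about 1 to 5 N, differing from time to time; bearing down on it adds friction, and it can then hang up on one peg without turning on to the other.
- peg_left_foot (a point): Centre of the foot, on the pane, of the left (+y) blue glass peg: a fixed upright round peg 14 mm in diameter, 45 mm tall. Rigid but fragile: more than 5 N on it breaks it. When the straightedge touches it, its axis is 25 mm from the straightedge's centre line.
- peg_left: The left peg; origin at its foot. The straightedge counts as felt against the pegs when it bears on both at the same time with 1 N or more each for 0.3 s, so press midway between the pegs with about 4 N more than it takes to slide it (shared by the two pegs).
- peg_right_foot (a point): Centre of the foot of the right (-y) blue glass peg, same as the left one. The pegs stand 150 to 210 mm apart, and their line is not parallel to the straightedge at the start. Each must stand along the straightedge's length, not beyond its ends.
- peg_right: The right peg; origin at its foot.
- board: Plywood board, 260 mm (x) by 360 mm (y), with a pale green glass pane as its top, fixed to the bench; the pane's flat top is 20 mm above the bench. Origin at the centre of the underside.
- weight_mid (a point): Centre, half-way up, of the loose brass weight, 68 mm tall and 0.3 to 0.6 kg: a round body 40 mm in diameter and 30 mm tall, and on it a straight round grip 22 mm in diameter from 30 to 68 mm above its base (grip's middle 15 mm above this point). It stands on the bench at the start, in any of four places left or right of the board.
- weight: The same weight; origin at the centre of its base.
- jar_amber: Bystander: amber jar, 48 mm diameter, 70 mm tall; may stand left or right. Leave alone.
- jar_green: Bystander: green jar, 48 mm diameter, 70 mm tall; may stand left or right. Leave alone.
- tin_cup: Bystander: steel cup, 54 mm diameter, 55 mm tall; may stand left or right. Leave alone.
- glass_tile: Bystander: red glass sample, 30 x 50 x 6 mm, lying on the pane beyond the pegs. Leave alone.

How it is judged (in metres and radians):
On the way:
1. the straightedge, with no weight on it yet, bears on both pegs at once with at least 1 N each, for 0.3 s (contact force between straightedge and peg_left above 1 N and contact force between straightedge and peg_right above 1 N and contact force between straightedge and weight below 0.1 N and x of peg_left_foot in the frame of straightedge_mid between 0.021 and 0.0265 m and y of peg_left_foot in the frame of straightedge_mid between -0.15 and 0.15 m and x of peg_right_foot in the frame of straightedge_mid between 0.021 and 0.0265 m and y of peg_right_foot in the frame of straightedge_mid between -0.15 and 0.15 m), for 0.3 s.
At the end, for the whole second after the job is handed in: The straightedge lies flat on the pane with its far long edge within 1.5 mm of both pegs (both pegs along its length); the brass weight stands upright on top of it; both are at rest (x of peg_left_foot in the frame of straightedge_mid between 0.021 and 0.0265 m and y of peg_left_foot in the frame of straightedge_mid between -0.15 and 0.15 m and x of peg_right_foot in the frame of straightedge_mid between 0.021 and 0.0265 m and y of peg_right_foot in the frame of straightedge_mid between -0.15 and 0.15 m and angle between straightedge_mid's own z axis and vertical below 0.05 rad and z of straightedge_mid in the frame of board below 0.0365 m and contact force between weight and straightedge above 1.5 N and angle between weight_mid's own z axis and vertical below 0.1 rad and z of weight_mid in the frame of straightedge_mid above 0.038 m and linear speed of each of straightedge, weight below 0.01 m/s); the robot touches nothing.
It fails at once if a glass peg takes more than 5 N (contact force between anything else and peg_left above 5 N or contact force between anything else and peg_right above 5 N).
It fails at once if the straightedge is lifted off the pane by more than 8 mm or tipped by more than 0.15 rad (z of straightedge_mid in the frame of board above 0.0405 m or angle between straightedge_mid's own z axis and vertical above 0.15 rad).
It fails at once if a jar, the cup or the glass sample is moved by more than 30 mm (distance of any of jar_amber, jar_green, tin_cup, glass_tile from where it was at the start of the episode above 0.03 m).
It also fails if it takes over 64 s, if anything falls off the work surface, if the arm or the gripper's body presses on something with over 40 N, if the wrist force passes 120 N, or if a joint passes its speed limit or range.

### The arm

A 6-joint arm with a two-finger parallel gripper is mounted at the origin on the work surface. World frame = base frame: x ahead of the robot, y to its left, z up, the work surface at z = 0. Lengths are in m, angles in degrees, forces in N, time in s.
With the tool pointing down it reaches from about 0.35 to 0.725 m from the base axis. Payload 4.3 kg.
Tool frame: the origin (TCP) lies midway between the tips of the shut fingers; the grasp point (between the pads) lies 19 mm behind it (r.pinch_z is the distance from the TCP to the grasp point, in m); z points along the fingers, y is the line along which they close (so a half turn about z gives the same grasp; the last joint's range is limited). The gripper opens to 85 mm and grips with 20 to 120 N. Pads are 22 mm wide; open, the fingers measure 114 mm over their backs; the gripper's body (76 mm by 85 mm) begins 54 mm behind the grasp point. The pads swing forward as they close: fully open they stand 13 mm farther back than shut.
Start: joints at [56.935, 21.618, 4.641, 73.018, 0, 83.68], TCP at [0.259, 0.514, 0.211] pointing down, gripper open.
Joint ranges: [-156.06, 156.06], [-48.1, 94.91], [-58.44, 69.94], [-101.28, 121.22], [-78.64, 73.56], [-180, 180]. Speed limits (degrees/s): [147.25, 147.25, 180, 180, 180, 180].

### API

Orientations are given as a 3x3 rotation matrix whose columns are the frame's x, y, z axes.
In Python, from plant import r gives the robot as it stands. The module is installed in compiled form; this text tells all that it offers.
- The arm moves only by the shell command python3 -m handwheel 'ROWS'. ROWS is a JSON object of lists of equal length, an entry for each row: "slide": the shift along the tool's x, y, z scaled (see below), a list of three; "twist": the turn about the tool's z scaled (see below); "jaw": the opening, from 0 (shut) to 1 (fully open). In form: {"slide": [[tx, ty, tz], ...], "twist": [twist, ...], "jaw": [jaw, ...]}. A call has 1 to 20 rows; each row shifts and turns the commanded pose from where the row before left it, along the tool's axes as they then stand; what a row does not reach is not made up. The controller multiplies each number of a shift by 0.025 m and each number of a turn by 180 degrees. A row lasts 1/8 s, in which the tool goes at most 62.5 mm and 10.7 degrees, less where a joint would pass 70% of its speed; a pose out of reach is approached as far as the arm can. A call with a number of a shift or a turn outside -1 to 1 is refused whole. A call with a gripper value outside its range is refused whole. The fingers move at their own pace and stop on an object; the grip force is fixed at half the most. Time passes only in rows, so rows that do not move let the fingers close. It gives the time, the measured TCP pose, the force, the opening and the grip force at its end, in the units of the state.
- r.sense(): the state, without advancing time (a new reading comes with each control period).
- r.snapshot(name): name is "scene" or "top" or "wrist"; returns a dict with "color" (384x512x3 uint8, red, green, blue), "camera_matrix" (3x3 intrinsics, pixels), "distortion" ([k1, k2, p1, p2, k3] as OpenCV has them; the pictures are not rectified), "R" (3x3) and "t" (3): a world point X has camera coordinates R X + t; the wrist camera has in their place "tool_from_camera" (4x4, takes a point from camera to tool coordinates, whose origin is the TCP and whose axes are the flange's). Camera axes: x right, y down, z forward; pixel columns grow to the right and rows downward; lengths in m; the calibration is good to about 2 mm. A picture is of the moment at which its call begins: read the wrist's pose just before it. There is no depth.
- r.sign_off(): hands the job in; it is judged then, once.
The state is a dict: "time": time; "qpos": joint angles; "joint_vel": joint speeds; "joint_torque": joint torques, N m; "tcp_pos": TCP position; "tcp_rot": TCP orientation; "wrist_force": force on the tool from outside, world axes, zero at the start; "wrist_torque": the same for the moment, N m; "finger_gap": finger opening in m; "gripper_force": force on a finger pad.
Only numpy, scipy, OpenCV 4.12 (cv2) and the standard library are available. Lean on these libraries where they do the work, as an engineer would, in place of code of your own. Each camera call takes 0.05 s, during which the arm holds its last target. There are 200 camera calls.

## Working session

There is one attempt and no reset: what is moved stays moved. The work goes in short steps, Python scripts to look and compute and a shell command to move; the robot and the scene stay as the last step left them, time stands still between calls to the robot, and variables do not carry over. Pictures are saved under pics/ and viewed, at most 12 in all, crops included, and the job is handed in when it is done.

```bash
mkdir -p pics
python3 - <<'E'
from plant import r
import cv2, numpy as np, pickle
s=r.sense();print(s)
a=r.snapshot("scene");b=r.snapshot("top")
pickle.dump((a,b),open("s.pkl","wb"))
for n,i in(("scene",a),("top",b)):
    cv2.imwrite(f"pics/{n}0.png",cv2.cvtColor(i["color"],cv2.COLOR_RGB2BGR)); print(n,i["camera_matrix"],i["distortion"],i["R"],i["t"])
E
```

```text
{'time': 0.0, 'qpos': array([ 5.69334437e+01,  2.16606810e+01,  4.56194874e+00,  7.30190414e+01,
       -1.00666045e-04,  8.36782296e+01]), 'joint_vel': array([ 0.00177135,  0.08709579, -0.04434415,  0.00686186,  0.09381973,
        0.0016025 ]), 'joint_torque': array([ 1.16841547e-03, -4.63603020e+01,  2.69876987e+01,  2.07361527e-02,
        1.13664410e-05, -2.07048510e-05]), 'tcp_pos': array([0.25838363, 0.51288111, 0.2102664 ]), 'tcp_rot': array([[-8.93019775e-01,  4.50016029e-01, -1.12005557e-03],
       [ 4.50017367e-01,  8.93018140e-01, -1.72357610e-03],
       [ 2.24593067e-04, -2.04323199e-03, -9.99997887e-01]]), 'wrist_force': array([0.18995488, 0.10558475, 0.75209304]), 'wrist_torque': array([-0.01210288,  0.01332534,  0.02403449]), 'gripper_force': 0.0, 'finger_gap': 0.08534854874436375}
scene [[357.26410031   0.         254.34162639]
 [  0.         357.26410031 187.76565571]
 [  0.           0.           1.        ]] [-0.0227773  0.         0.         0.         0.       ] [[ 0.84237289  0.53853826 -0.01960746]
 [ 0.30175177 -0.50151611 -0.81081901]
 [-0.44649052  0.67709537 -0.58496845]] [-0.48338899 -0.13657691  1.11853016]
top [[466.54022723   0.         253.68780326]
 [  0.         466.54022723 190.3183102 ]
 [  0.           0.           1.        ]] [-0.1728453  0.         0.         0.         0.       ] [[ 0.02484855 -0.99967979 -0.0047824 ]
 [-0.99728682 -0.02445691 -0.06943246]
 [ 0.06929327  0.00649472 -0.99757519]] [-0.00202685  0.57443366  1.15233977]
```

View pics/scene0.png

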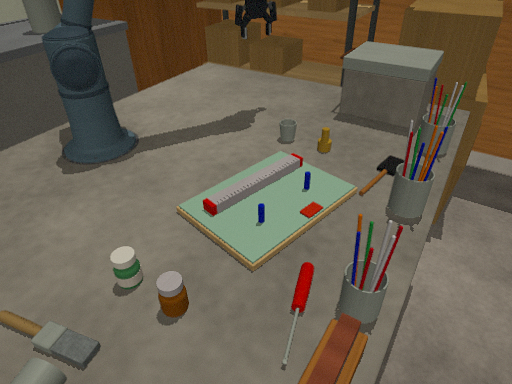

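View pics/top0.png

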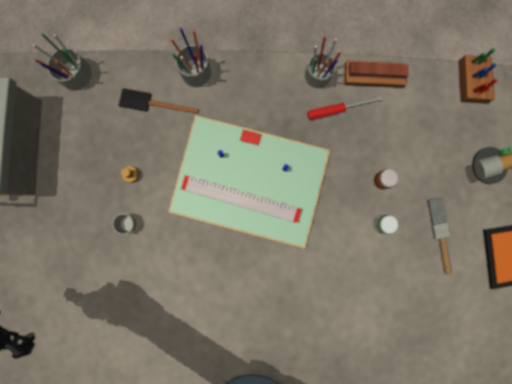

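The top view shows the weight at (130,174) and the cup at (125,223). The pegs are at (222,154) and (287,168), the bar's red caps at (185,183) and (298,214), the tile at (251,137), and the jars at (387,178) and (388,224). Next I'll convert these to positions.

```bash
cat > h.py <<'E'
import cv2, numpy as np
def blobs(img,lo,hi,amin=8,roi=None):
    h=cv2.cvtColor(img,cv2.COLOR_RGB2HSV); m=cv2.inRange(h,np.array(lo),np.array(hi))
    if lo[0]==0: m|=cv2.inRange(h,np.array((172,)+tuple(lo[1:])),np.array((180,)+tuple(hi[1:])))
    if roi: k=np.zeros_like(m);x0,y0,x1,y1=roi;k[y0:y1,x0:x1]=1;m*=k
    n,l,st,c=cv2.connectedComponentsWithStats(m)
    return [(c[i],st[i],l==i) for i in range(1,n) if st[i,4]>=amin]
def ray(s,px,pose=None):
    p=cv2.undistortPoints(np.array([[px]],float),s["camera_matrix"],np.array(s["distortion"]))[0,0]
    d=np.array([p[0],p[1],1.])
    if "R" in s: R=np.array(s["R"]);return -R.T@s["t"],R.T@d
    T=np.array(s["tool_from_camera"]);R=pose["tcp_rot"];return pose["tcp_pos"]+R@T[:3,3],R@T[:3,:3]@d
def onz(s,px,z,pose=None):
    o,d=ray(s,px,pose);return o+d*(z-o[2])/d[2]
def cross(*rs):
    A=0;b=0
    for o,d in rs:
        d=d/np.linalg.norm(d);P=np.eye(3)-np.outer(d,d);A=A+P;b=b+P@o
    return np.linalg.solve(A,b)
E
python3 - <<'E'
import pickle;from h import *
np.set_printoptions(precision=4,suppress=True)
a,b=pickle.load(open("s.pkl","rb"))
for n,s,roi in(("scene",a,(170,130,370,270)),("top",b,(165,110,335,250))):
    print(n)
    for c,st,m in blobs(s["color"],(105,120,40),(130,255,255),8,roi): print("peg",c,st,onz(s,c,.0425))
    for c,st,m in blobs(s["color"],(0,140,60),(8,255,255),8,roi): print("red",c,st,onz(s,c,.045),onz(s,c,.026))
for s,roi in((a,(305,115,345,160)),(b,(110,160,150,190))):
    for c,st,m in blobs(s["color"],(12,120,60),(32,255,255),8,roi): print("w",c,st,onz(s,c,.03))
for px in((387,178),(388,224)):print("jar",onz(b,px,.07))
print("cup",onz(b,(125,223),.05)); 
print("board",[onz(b,p,.02) for p in((195,116),(329,150),(305,246),(170,212))])
E
```

```text
scene
peg [306.6404 180.2584] [304 172   6  18  89] [0.6641 0.0946 0.0425]
peg [260.6916 212.2991] [258 203   6  20 107] [ 0.6328 -0.0653  0.0425]
peg [356.0744 249.8099] [353 232   8  38 121] [ 0.8447 -0.066   0.0425]
red [298.25 158.  ] [291 153  12  14  48] [0.6015 0.1732 0.045 ] [0.588  0.2019 0.026 ]
red [209.6312 206.4125] [203 198  14  18 160] [ 0.5281 -0.1088  0.045 ] [ 0.5118 -0.0911  0.026 ]
red [310.8713 209.3267] [300 202  23  16 202] [ 0.7214 -0.0035  0.045 ] [0.7126 0.0184 0.026 ]
red [367.3333 261.902 ] [364 251   6  19  51] [ 0.8729 -0.087   0.045 ] [ 0.87   -0.0684  0.026 ]
red [307.     265.9773] [301 262  13   8  88] [ 0.7843 -0.1525  0.045 ] [ 0.778  -0.1364  0.026 ]
top
peg [220.1579 153.    ] [218 151   5   5  19] [0.6636 0.0976 0.0425]
peg [285.6316 167.    ] [284 165   5   5  19] [ 0.6325 -0.0656  0.0425]
red [319.3802 113.3385] [308 110  27  10 192] [ 0.77   -0.1478  0.045 ] [ 0.7746 -0.1504  0.026 ]
red [250.4444 136.9418] [241 131  20  13 189] [0.7053 0.0233 0.045 ] [0.7088 0.0237 0.026 ]
red [184.4872 182.2308] [182 176   6  13  39] [0.5884 0.1836 0.045 ] [0.59   0.1866 0.026 ]
red [297.1  214.76] [294 209   7  13  50] [ 0.5151 -0.096   0.045 ] [ 0.5154 -0.0977  0.026 ]
w [324.3023 140.6628] [317 127  15  26 258] [0.6118 0.3227 0.03  ]
w [129.9667 173.8524] [121 167  18  15 210] [0.6077 0.3264 0.03  ]
jar [ 0.609  -0.3129  0.07  ]
jar [ 0.4969 -0.3162  0.07  ]
cup [0.4834 0.3284 0.05  ]
board [array([0.7614, 0.1672, 0.02  ]), array([ 0.6817, -0.1766,  0.02  ]), array([ 0.4378, -0.1197,  0.02  ]), array([0.5143, 0.2218, 0.02  ])]
```

```bash
python3 -m handwheel '{"slide":[[0,0,0],[0,0,0],[-0.72,-0.92,0],[-0.72,-0.92,0],[-0.72,-0.92,0],[-0.72,-0.92,0],[-0.72,-0.92,0],[-0.72,-0.92,0],[-0.72,-0.92,0],[-0.72,-0.92,0],[-0.72,-0.92,0],[-0.72,-0.92,0],[-0.72,-0.92,0],[-0.72,-0.92,0],[-0.72,-0.92,0],[-0.72,-0.92,0],[-0.72,-0.92,0],[-0.72,-0.92,0],[-0.72,-0.92,0],[-0.72,-0.92,0]],"twist":[-0.044,-0.044,0,0,0,0,0,0,0,0,0,0,0,0,0,0,0,0,0,0],"jaw":[0,0,0,0,0,0,0,0,0,0,0,0,0,0,0,0,0,0,0,0]}'
python3 - <<'E'
from plant import r; from h import *
import pickle
np.set_printoptions(precision=4,suppress=True)
s=r.sense();w=r.snapshot("wrist");pickle.dump((s,w),open("w.pkl","wb"))
print(s["time"],s["tcp_pos"],s["tcp_rot"],s["wrist_force"])
cv2.imwrite("pics/w1.png",cv2.cvtColor(w["color"],cv2.COLOR_RGB2BGR))
for c,st,m in blobs(w["color"],(105,120,40),(130,255,255),20): print("peg",c,st,onz(w,c,.0425,s))
for c,st,m in blobs(w["color"],(0,140,60),(8,255,255),20): print("red",c,st,onz(w,c,.045,s))
E
```

```text
time: 2.6
tcp_pos: [0.4986, 0.0448, 0.2108]
tcp_rot: [[-0.982, 0.189, -0.001], [0.189, 0.982, 0.0], [0.001, -0.0, -1.0]]
wrist_force: [1.2, -0.8, -0.3]
finger_gap: 0.0
gripper_force: 0.0
2.6 [0.4986 0.0448 0.2108] [[-0.9819  0.1892 -0.0009]
 [ 0.1892  0.9819  0.0002]
 [ 0.001  -0.     -1.    ]] [ 1.1799 -0.794  -0.3404]
peg [178.4845 285.7329] [172 277  13  18 161] [ 0.6252 -0.0621  0.0425]
peg [318.1463 285.7439] [312 277  14  19 164] [0.6553 0.0935 0.0425]
red [118.8976 200.0707] [113 181  16  39 410] [ 0.5123 -0.095   0.045 ]
red [393.427  218.1216] [386 199  16  38 370] [0.5862 0.1809 0.045 ]
```

View pics/w1.png

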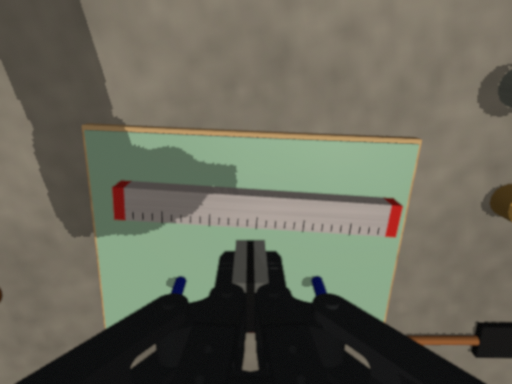

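The wrist view shows the pegs at (178,286) and (318,286), level with each other, so the tool axis is already square to the peg line. The bar's red caps are at (119,200) and (393,218). I'll descend behind the bar.

```bash
python3 -m handwheel '{"slide":[[0,0,0.91],[0,0,0.91],[0,0,0.91],[0,0,0.91],[0,0,0.91],[0,0,0.91],[0,0,0.91],[0,0,0.91],[0,0,0],[0,0,0]],"twist":[0,0,0,0,0,0,0,0,0,0],"jaw":[0,0,0,0,0,0,0,0,0,0]}'
python3 -m handwheel '{"slide":[[0,0,0],[0,0,0]],"twist":[0,0],"jaw":[0,0]}'
python3 -m handwheel '{"slide":[[-0.2,0,0],[-0.2,0,0],[-0.2,0,0]],"twist":[0,0,0],"jaw":[0,0,0]}'
```

```text
time: 3.9
tcp_pos: [0.4988, 0.0458, 0.0297]
tcp_rot: [[-0.982, 0.189, 0.0], [0.189, 0.982, 0.0], [-0.0, 0.0, -1.0]]
wrist_force: [-0.3, 1.2, -0.0]
finger_gap: 0.0001
gripper_force: 0.0
time: 4.15
tcp_pos: [0.4994, 0.0457, 0.03]
tcp_rot: [[-0.982, 0.189, 0.002], [0.189, 0.982, 0.0], [-0.002, 0.0, -1.0]]
wrist_force: [-0.1, 0.3, -0.8]
finger_gap: 0.0
gripper_force: 0.0
time: 4.53
tcp_pos: [0.5139, 0.0428, 0.0292]
tcp_rot: [[-0.982, 0.189, 0.0], [0.189, 0.982, 0.0], [-0.0, 0.0, -1.0]]
wrist_force: [0.9, -0.2, -0.5]
finger_gap: -0.0001
gripper_force: 0.0
```

```bash
python3 -m handwheel '{"slide":[[-0.16,0,0],[-0.16,0,0],[-0.16,0,0],[-0.16,0,0],[-0.16,0,0],[-0.16,0,0],[-0.16,0,0],[-0.16,0,0],[-0.16,0,0],[-0.16,0,0],[-0.16,0,0],[-0.16,0,0],[-0.16,0,0],[-0.08,0,0],[0,0,0]],"twist":[0,0,0,0,0,0,0,0,0,0,0,0,0,0,0],"jaw":[0,0,0,0,0,0,0,0,0,0,0,0,0,0,0]}'
cat > look.py <<'E'
from plant import r; from h import *
import sys
np.set_printoptions(precision=4,suppress=True)
t=r.snapshot("top");a=r.snapshot("scene")
f=[]
for i in range(int(sys.argv[2])): 
    s=r.sense();f.append(s["wrist_force"]);r.snapshot("top")
print(s["time"],s["tcp_pos"],"F",np.mean(f,0),np.std(f,0))
cv2.imwrite(f"pics/{sys.argv[1]}.png",cv2.cvtColor(cv2.resize(np.vstack([t["color"][90:260,150:350],a["color"][125:275,170:370]]),None,fx=2,fy=2) if 0 else np.hstack([cv2.resize(t["color"][100:260,160:340],None,fx=2.2,fy=2.2,interpolation=2),cv2.resize(a["color"][110:270,175:355],None,fx=2.2,fy=2.2,interpolation=2)]),cv2.COLOR_RGB2BGR))
for n,c in(("top",t),("scene",a)):
    for c0,st,m in blobs(c["color"],(0,140,60),(8,255,255),15,(165,110,375,250)): print(n,"red",c0,st[4],onz(c,c0,.045))
    for c0,st,m in blobs(c["color"],(105,120,40),(130,255,255),8,(165,110,345,250)): print(n,"peg",c0,st[4],onz(c,c0,.0425))
E
python3 look.py l1 6
```

```text
time: 6.4
tcp_pos: [0.5665, 0.0326, 0.0292]
tcp_rot: [[-0.982, 0.189, 0.0], [0.189, 0.982, 0.0], [-0.0, 0.0, -1.0]]
wrist_force: [-0.0, -0.1, -0.2]
finger_gap: 0.0003
gripper_force: 0.0
6.75 [0.5663 0.0327 0.0292] F [-0.0811 -0.1     0.1581] [0.4285 0.3246 0.4465]
top red [321.6313 113.0461] 217 [ 0.7709 -0.1535  0.045 ]
top red [250.3978 136.9247] 186 [0.7053 0.0235 0.045 ]
top red [184.4872 182.2308] 39 [0.5884 0.1836 0.045 ]
top red [296.8261 214.913 ] 46 [ 0.5147 -0.0953  0.045 ]
top peg [285.6  167.15] 20 [ 0.6321 -0.0655  0.0425]
scene red [298.1702 157.9362] 47 [0.6012 0.1734 0.045 ]
scene red [209.5488 206.3963] 164 [ 0.5279 -0.1089  0.045 ]
scene red [310.9104 209.3333] 201 [ 0.7215 -0.0034  0.045 ]
scene peg [306.6778 180.1778] 90 [0.664  0.095  0.0425]
scene peg [260.6723 212.0924] 119 [ 0.6324 -0.0648  0.0425]
```

View pics/l1.png

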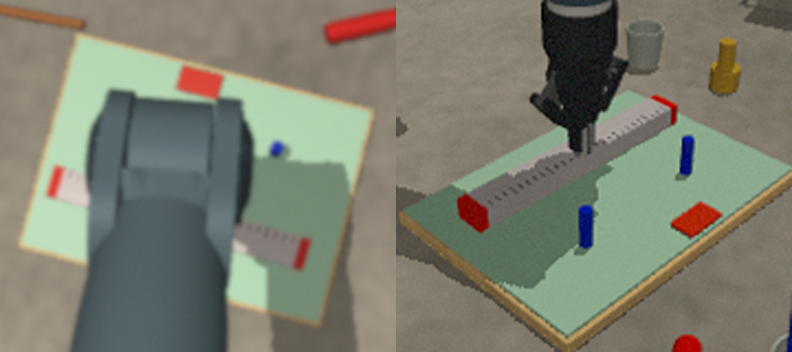

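The caps have not moved and there is no contact force. The tip seems to end at the bar's top face, which doesn't fit a TCP height of 29 mm. I'll project the TCP into the scene view to check.

Run:
```python
from plant import r; from h import *
np.set_printoptions(precision=4,suppress=True)
s=r.sense();a=r.snapshot("scene");w=r.snapshot("wrist")
im=cv2.resize(a["color"][120:220,220:340],None,fx=4,fy=4,interpolation=1).copy()
pr=lambda p:cv2.projectPoints(np.array([p],float),cv2.Rodrigues(np.array(a["R"]))[0],np.array(a["t"]),a["camera_matrix"],np.array(a["distortion"]))[0][0,0]
for p,c in((s["tcp_pos"],(255,0,0)),(s["tcp_pos"]+[0,0,.05],(255,255,0)),(s["tcp_pos"]+[0,0,-.009],(0,255,0)),((.549,.043,.045),(255,0,255))):
    q=pr(p);print(p,q); cv2.circle(im,tuple(int(v) for v in (q-[220,120])*4),4,c,-1)
print(s["qpos"],s["tcp_pos"])
cv2.imwrite("pics/p2.png",cv2.cvtColor(np.hstack([im[:, :400],cv2.resize(w["color"],(400,300))[:, :]]) if 0 else np.vstack([im[:300],cv2.resize(w["color"],(480,300))]),cv2.COLOR_RGB2BGR))
```

```text
[0.5663 0.0327 0.0292] [258.7203 185.3858]
[0.5663 0.0327 0.0792] [258.456  168.0921]
[0.5663 0.0327 0.0202] [258.766  188.3763]
(0.549, 0.043, 0.045) [254.8915 175.9548]
[ -3.1065  27.5306 -14.5438  47.9242   0.0063   7.7958] [0.5663 0.0327 0.0292]
```

View pics/p2.png

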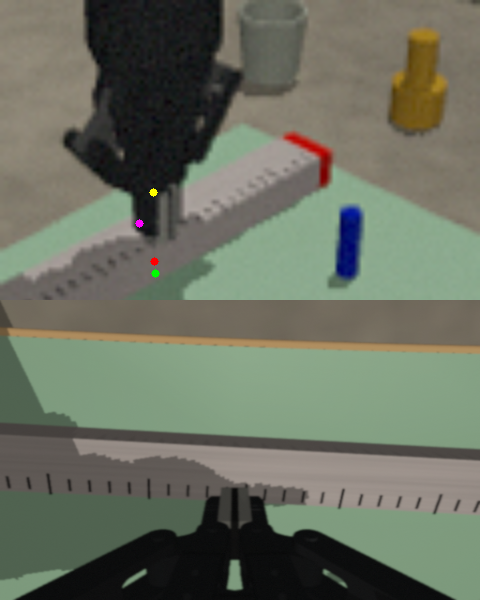

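The tip sits about 18 mm above the reported TCP height, so it passed over the bar. I'll go back and probe downwards gently behind it.

```bash
python3 -m handwheel '{"slide":[[0,0,-0.2],[0.55,0,0],[0.55,0,0],[0.55,0,0],[0.55,0,0],[0.55,0,0],[0,0,0.2],[0,0,0.2],[0,0,0.1],[0,0,0]],"twist":[0,0,0,0,0,0,0,0,0,0],"jaw":[0,0,0,0,0,0,0,0,0,0]}'
python3 -m handwheel '{"slide":[[0,0,0.06],[0,0,0.06],[0,0,0]],"twist":[0,0,0],"jaw":[0,0,0]}'
python3 - <<'E'
from plant import r; from h import *
s=r.sense();a=r.snapshot("scene");w=r.snapshot("wrist");print(r.pinch_z,s["tcp_pos"])
cv2.imwrite("pics/p3.png",cv2.cvtColor(np.vstack([cv2.resize(a["color"][120:195,200:320],None,fx=4,fy=4),cv2.resize(w["color"],(480,300))]),cv2.COLOR_RGB2BGR))
E
```

```text
time: 8.15
tcp_pos: [0.499, 0.0456, 0.0213]
tcp_rot: [[-0.982, 0.189, -0.0], [0.189, 0.982, 0.0], [0.0, 0.0, -1.0]]
wrist_force: [-0.1, 0.2, -0.4]
finger_gap: -0.0002
gripper_force: 0.0
time: 8.52
tcp_pos: [0.4988, 0.0457, 0.0186]
tcp_rot: [[-0.982, 0.189, -0.0], [0.189, 0.982, 0.0], [0.0, 0.0, -1.0]]
wrist_force: [0.3, 0.4, 0.3]
finger_gap: 0.0
gripper_force: 0.0
0.0187 [0.49880837 0.04567287 0.01861879]
```

View pics/p3.png

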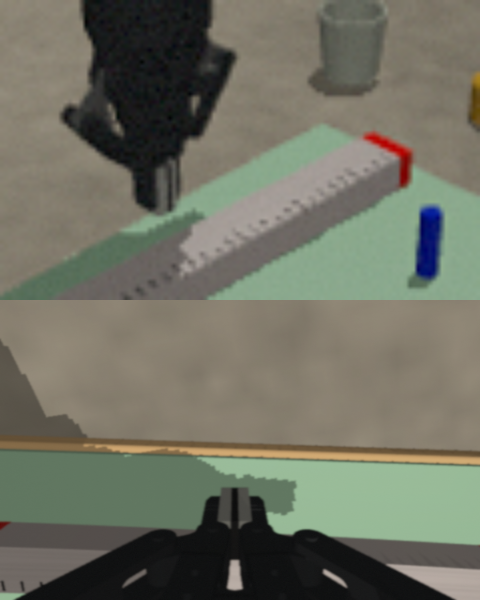

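Reported z is 18.6 mm, below the pane top, with no contact, so the offset is confirmed. I'll lower about 6 mm more, to roughly bar mid-height, then push.

```bash
python3 -m handwheel '{"slide":[[0,0,0.08],[0,0,0.08],[0,0,0]],"twist":[0,0,0],"jaw":[0,0,0]}'|grep -E "pos|force"
python3 -m handwheel '{"slide":[[0,0,0.08],[0,0,0]],"twist":[0,0],"jaw":[0,0]}'|grep -E "pos|force"
python3 -m handwheel '{"slide":[[-0.3,0,0],[-0.3,0,0],[-0.16,0,0],[-0.16,0,0],[-0.16,0,0],[-0.16,0,0]],"twist":[0,0,0,0,0,0],"jaw":[0,0,0,0,0,0]}'|grep -E "pos|force"
python3 -m handwheel '{"slide":[[-0.12,0,0],[-0.12,0,0],[-0.12,0,0],[-0.12,0,0]],"twist":[0,0,0,0],"jaw":[0,0,0,0]}'|grep -E "pos|force"
python3 look.py l4 2
```

```text
tcp_pos: [0.4986, 0.0457, 0.0145]
wrist_force: [-0.5, -0.4, 0.3]
gripper_force: 0.0
tcp_pos: [0.4987, 0.0457, 0.0125]
wrist_force: [-0.2, -0.0, 0.2]
gripper_force: 0.0
tcp_pos: [0.5286, 0.0398, 0.0125]
wrist_force: [-1.8, 1.3, 2.1]
gripper_force: 0.9
tcp_pos: [0.5413, 0.0375, 0.0126]
wrist_force: [-1.9, -0.9, -0.7]
gripper_force: 0.4
10.65 [0.5417 0.0374 0.0128] F [-0.7111  0.2558  0.2402] [0.2639 0.2201 0.457 ]
top red [321.6313 113.0461] 217 [ 0.7709 -0.1535  0.045 ]
top red [250.3568 136.8919] 185 [0.7054 0.0236 0.045 ]
top red [185.5385 176.3333] 39 [0.6031 0.1815 0.045 ]
top red [298.5106 206.1064] 47 [ 0.5364 -0.0991  0.045 ]
top peg [220.1579 153.    ] 19 [0.6636 0.0976 0.0425]
top peg [285.6316 167.    ] 19 [ 0.6325 -0.0656  0.0425]
scene red [303.102 159.898] 49 [0.6167 0.1711 0.045 ]
scene red [216.2824 210.6176] 170 [ 0.5495 -0.1128  0.045 ]
scene red [310.9104 209.3333] 201 [ 0.7215 -0.0034  0.045 ]
scene peg [306.6404 180.2584] 89 [0.6641 0.0946 0.0425]
scene peg [260.6952 212.4762] 105 [ 0.6331 -0.0658  0.0425]
```

```bash
python3 -m handwheel '{"slide":[[-0.12,0,0],[-0.12,0,0],[-0.12,0,0],[-0.12,0,0],[-0.12,0,0],[-0.12,0,0],[-0.12,0,0],[-0.12,0,0],[-0.12,0,0],[-0.12,0,0],[-0.12,0,0],[-0.12,0,0],[-0.12,0,0],[-0.12,0,0]],"twist":[0,0,0,0,0,0,0,0,0,0,0,0,0,0],"jaw":[0,0,0,0,0,0,0,0,0,0,0,0,0,0]}'|grep -E "pos|force"
python3 look.py l5 2
```

```text
tcp_pos: [0.5825, 0.0296, 0.0127]
wrist_force: [-1.3, -0.1, 1.1]
gripper_force: 0.9
12.6 [0.5831 0.0294 0.0127] F [-0.0456  0.101  -0.0221] [0.0596 0.3648 0.1542]
top red [321.6313 113.0461] 217 [ 0.7709 -0.1535  0.045 ]
top red [250.3895 134.3789] 95 [0.7117 0.0237 0.045 ]
top red [188.3953 162.4651] 43 [0.6378 0.1757 0.045 ]
top red [302.2917 187.4167] 48 [ 0.5827 -0.1075  0.045 ]
top peg [285.2778 167.1667] 18 [ 0.6321 -0.0647  0.0425]
scene red [314.     164.1333] 45 [0.6498 0.1667 0.045 ]
scene red [310.8713 209.3267] 202 [ 0.7214 -0.0035  0.045 ]
scene red [231.4531 220.125 ] 192 [ 0.5957 -0.1211  0.045 ]
scene peg [306.75   180.0761] 92 [0.664  0.0955 0.0425]
scene peg [260.9449 212.7953] 127 [ 0.6341 -0.0665  0.0425]
```

Bar and peg line are now parallel at 11°, with about 16 mm left. From here I go slowly.

```bash
g(){ grep -E "time|pos|wrist_force"|tr '\n' ' ';echo; }
python3 -m handwheel '{"slide":[[-0.06,0,0],[-0.06,0,0],[-0.06,0,0],[-0.06,0,0],[-0.06,0,0]],"twist":[0,0,0,0,0],"jaw":[0,0,0,0,0]}'|g
python3 -m handwheel '{"slide":[[-0.03,0,0],[-0.03,0,0]],"twist":[0,0],"jaw":[0,0]}'|g
python3 -m handwheel '{"slide":[[-0.02,0,0],[-0.02,0,0]],"twist":[0,0],"jaw":[0,0]}'|g
python3 -m handwheel '{"slide":[[-0.02,0,0],[-0.02,0,0]],"twist":[0,0],"jaw":[0,0]}'|g
python3 look.py l6 1|grep -E "F|red|peg"
```

```text
time: 13.28 tcp_pos: [0.5898, 0.0281, 0.0127] wrist_force: [-1.6, 0.1, 1.6] 
time: 13.52 tcp_pos: [0.5912, 0.0279, 0.0126] wrist_force: [-1.1, 1.6, 1.2] 
time: 13.78 tcp_pos: [0.5922, 0.0277, 0.0127] wrist_force: [-1.6, 0.2, 1.1] 
time: 14.02 tcp_pos: [0.5932, 0.0275, 0.0127] wrist_force: [-1.6, 0.1, -0.3] 
14.125 [0.5933 0.0275 0.0127] F [-0.0923  0.9322 -1.3567] [0. 0. 0.]
top red [321.6313 113.0461] 217 [ 0.7709 -0.1535  0.045 ]
top red [189.2927 158.7317] 41 [0.6472 0.1738 0.045 ]
top red [303.2826 182.6957] 46 [ 0.5944 -0.1098  0.045 ]
top peg [285.3684 167.0526] 19 [ 0.6324 -0.065   0.0425]
scene red [317.2553 165.4681] 47 [0.6596 0.1651 0.045 ]
scene red [310.9104 209.3333] 201 [ 0.7215 -0.0034  0.045 ]
scene red [235.1173 222.4337] 196 [ 0.6064 -0.1231  0.045 ]
scene peg [306.75   180.0543] 92 [0.6639 0.0955 0.0425]
scene peg [260.807  213.0526] 114 [ 0.6343 -0.0673  0.0425]
```

```bash
g(){ grep -E "time|pos|wrist_force"|tr '\n' ' ';echo; }
python3 -m handwheel '{"slide":[[-0.02,0,0],[-0.02,0,0]],"twist":[0,0],"jaw":[0,0]}'|g
python3 -m handwheel '{"slide":[[-0.02,0,0],[-0.02,0,0]],"twist":[0,0],"jaw":[0,0]}'|g
python3 -m handwheel '{"slide":[[-0.016,0,0],[-0.016,0,0]],"twist":[0,0],"jaw":[0,0]}'|g
python3 -m handwheel '{"slide":[[-0.016,0,0]],"twist":[0],"jaw":[0]}'|g
python3 -m handwheel '{"slide":[[-0.016,0,0]],"twist":[0],"jaw":[0]}'|g
```

```text
time: 14.42 tcp_pos: [0.5941, 0.0273, 0.0127] wrist_force: [-0.7, -0.6, -0.3] 
time: 14.68 tcp_pos: [0.5951, 0.0271, 0.0127] wrist_force: [-0.5, 0.3, -0.1] 
time: 14.92 tcp_pos: [0.5959, 0.027, 0.0127] wrist_force: [-0.7, -0.1, 0.1] 
time: 15.05 tcp_pos: [0.5961, 0.0269, 0.0127] wrist_force: [-2.4, -0.1, 0.9] 
time: 15.18 tcp_pos: [0.5961, 0.0269, 0.0127] wrist_force: [-2.0, 0.9, 2.1]
```

```bash
g(){ grep -E "time|pos|wrist_force"|tr '\n' ' ';echo; }
python3 -m handwheel '{"slide":[[0,0,0],[-0.008,0,0]],"twist":[0,0],"jaw":[0,0]}'|g
python3 -m handwheel '{"slide":[[-0.008,0,0]],"twist":[0],"jaw":[0]}'|g
python3 look.py l7 2|grep -vE "71|21|peg"
```

```text
time: 15.42 tcp_pos: [0.5964, 0.027, 0.0127] wrist_force: [-3.2, 1.4, 1.6] 
time: 15.55 tcp_pos: [0.5964, 0.027, 0.0127] wrist_force: [-4.4, 0.8, 3.6] 
top red [189.6512 157.0698] 43 [0.6514 0.173  0.045 ]
scene red [318.0208 165.7083] 48 [0.6618 0.165  0.045 ]
scene red [236.0303 222.9646] 198 [ 0.609  -0.1234  0.045 ]
```

```bash
cat > f.py <<'E'
from plant import r;import numpy as np
np.set_printoptions(precision=2,suppress=True)
f=[]
for i in range(5): f.append(r.sense()["wrist_force"]);r.snapshot("top")
f=np.array(f);print(r.sense()["time"],r.sense()["tcp_pos"].round(5),f.mean(0),f@[.982,-.189,0])
E
python3 f.py; python3 -m handwheel '{"slide":[[-0.008,0,0]],"twist":[0],"jaw":[0]}'|grep force; python3 f.py
python3 look.py l7 0|grep red
```

```text
16.0 [0.6  0.03 0.01] [-5.16  1.68  3.23] [-6.03 -5.34 -4.56 -5.78 -5.21]
wrist_force: [-6.3, 1.8, 4.9]
gripper_force: 3.0
16.375 [0.6  0.03 0.01] [-5.62  1.54  4.07] [-6.53 -5.94 -5.31 -5.86 -5.4 ]Traceback (most recent call last):
  File "look.py", line 8, in <module>
    print(s["time"],s["tcp_pos"],"F",np.mean(f,0),np.std(f,0))
          ^
NameError: name 's' is not defined
```

```bash
sed -i 's/^f=\[\]/f=[];s=r.sense()/' look.py; python3 look.py l8 0 | grep -v Warn
```

```text
16.575 [0.5964 0.027  0.0126] F nan nan
top red [321.6313 113.0461] 217 [ 0.7709 -0.1535  0.045 ]
top red [189.6512 157.0698] 43 [0.6514 0.173  0.045 ]
top red [303.42 181.6 ] 50 [ 0.5971 -0.1101  0.045 ]
top peg [285.5882 166.8824] 17 [ 0.6328 -0.0655  0.0425]
scene red [318.0208 165.7083] 48 [0.6618 0.165  0.045 ]
scene red [310.8713 209.3267] 202 [ 0.7214 -0.0035  0.045 ]
scene red [236.03 222.96] 200 [ 0.609  -0.1234  0.045 ]
scene peg [306.6404 180.2584] 89 [0.6641 0.0946 0.0425]
scene peg [260.8091 212.7091] 110 [ 0.6337 -0.0664  0.0425]
  return _methods._mean(a, axis=axis, dtype=dtype,
  ret = ret.dtype.type(ret / rcount)
  ret = _var(a, axis=axis, dtype=dtype, out=out, ddof=ddof,
  arrmean = um.true_divide(arrmean, div, out=arrmean,
  ret = ret.dtype.type(ret / rcount)
```

View pics/l8.png

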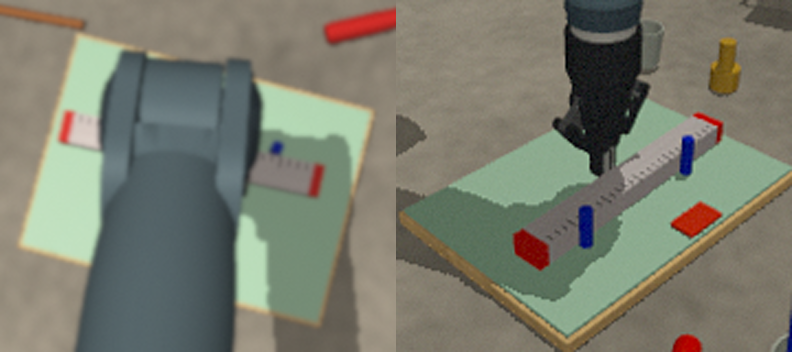

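```bash
python3 -m handwheel '{"slide":[[0,0,-0.016]],"twist":[0],"jaw":[0]}'|grep wrist_f; python3 f.py
python3 -m handwheel '{"slide":[[-0.01,0,0]],"twist":[0],"jaw":[0]}'|grep wrist_f; python3 f.py
```

```text
wrist_force: [-3.6, 1.4, -0.6]
16.95 [0.6  0.03 0.01] [-4.75  1.67  0.72] [-3.76 -4.85 -4.99 -5.51 -5.8 ]
wrist_force: [-5.4, 2.3, 2.5]
17.325 [0.6  0.03 0.01] [-5.55  2.    2.23] [-5.71 -6.53 -5.45 -5.29 -6.19]
```

```bash
python3 -m handwheel '{"slide":[[-0.01,0,-0.008]],"twist":[0],"jaw":[0]}'|grep wrist_f; python3 f.py
python3 -m handwheel '{"slide":[[-0.006,0,-0.004],[0,0,0],[0,0,0]],"twist":[0,0,0],"jaw":[0,0,0]}'|grep wrist_f; python3 f.py
```

```text
wrist_force: [-5.9, 1.7, 1.6]
17.7 [0.6  0.03 0.01] [-5.53  1.93  1.48] [-6.12 -5.99 -6.06 -5.46 -5.33]
wrist_force: [-6.1, 1.3, 1.1]
18.325 [0.6  0.03 0.01] [-5.81  1.61  1.02] [-6.26 -5.59 -5.71 -5.64 -6.84]
```

```bash
python3 -m handwheel '{"slide":[[-0.01,0,-0.004],[0,0,0],[0,0,0],[0,0,0]],"twist":[0,0,0,0],"jaw":[0,0,0,0]}'|grep wrist_f
python3 -m handwheel '{"slide":[[0.04,0,0],[0.1,0,0],[0.3,0,0],[0.5,0,-0.3],[0,0,-0.9],[0,0,-1],[0,0,-1],[0,0,-1],[0,0,-1],[0,0,-0.8]],"twist":[0,0,0,0,0,0,0,0,0,0],"jaw":[0,0,0,0,0,0,0,0,0,0]}'|grep pos
python3 -m handwheel '{"slide":[[0.08,0.98,0],[0.08,0.98,0],[0.08,0.98,0],[0.08,0.98,0],[0.08,0.98,0],[0.08,0.98,0],[0.08,0.98,0],[0.08,0.98,0],[0.08,0.98,0],[0,0,0],[0,0,0]],"twist":[0,0,0,0,0,0,0,0,0,0,0],"jaw":[1,1,1,1,1,1,1,1,1,1,1]}'|grep pos
cat > wl.py <<'E'
from plant import r; from h import *
import sys
np.set_printoptions(precision=4,suppress=True)
s=r.sense();w=r.snapshot("wrist");print(s["time"],s["tcp_pos"],s["finger_gap"])
print(np.array(w["tool_from_camera"]))
im=cv2.cvtColor(w["color"],cv2.COLOR_RGB2BGR);cv2.imwrite(f"pics/{sys.argv[1]}.png",im)
for c,st,m in blobs(w["color"],(12,120,60),(32,255,255),40): print("w",c,st,onz(w,c,.03,s))
for c,st,m in blobs(w["color"],(105,120,40),(130,255,255),20): print("peg",c,st,onz(w,c,.0425,s))
E
python3 wl.py w3;python3 look.py l9 0 2>/dev/null
```

```text
wrist_force: [-6.1, 2.2, 1.2]
tcp_pos: [0.5751, 0.0309, 0.1656]
tcp_pos: [0.5989, 0.2505, 0.1636]
21.45 [0.5989 0.2505 0.1636] 0.08537935149716662
[[-0.0004 -0.948  -0.3183  0.0816]
 [ 1.     -0.0005  0.0003 -0.    ]
 [-0.0005 -0.3183  0.948  -0.1612]
 [ 0.      0.      0.      1.    ]]
w [334.2986 165.261 ] [ 309  141   51   50 1912] [0.6083 0.326  0.03  ]
w [261.0943 326.3825] [ 204  321  115   12 1166] [0.7694 0.2297 0.03  ]
peg [ 97.7843 274.916 ] [ 86 264  27  24 357] [0.6695 0.0887 0.0425]
21.6 [0.5991 0.25   0.1637] F nan nan
top red [321.6313 113.0461] 217 [ 0.7709 -0.1535  0.045 ]
top red [250.4439 136.9412] 187 [0.7053 0.0233 0.045 ]
top red [189.7442 157.    ] 43 [0.6516 0.1728 0.045 ]
top red [303.6111 181.7407] 54 [ 0.5968 -0.1106  0.045 ]
top peg [220.2778 153.    ] 18 [0.6636 0.0973 0.0425]
top peg [285.7647 166.7647] 17 [ 0.6331 -0.0659  0.0425]
scene red [318.08 165.8 ] 50 [0.6621 0.1647 0.045 ]
scene red [310.8713 209.3267] 202 [ 0.7214 -0.0035  0.045 ]
scene red [236.2031 223.026 ] 192 [ 0.6094 -0.1234  0.045 ]
scene peg [306.7312 179.914 ] 93 [0.6636 0.0961 0.0425]
scene peg [260.6697 212.7523] 109 [ 0.6335 -0.0666  0.0425]
```

View pics/w3.png

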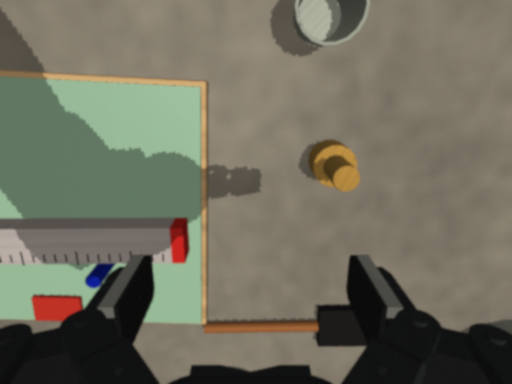

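The wrist view shows the bar still against the pegs and the weight at (334,165), clear of the cup at (330,15). I'll move over the weight.

```bash
python3 -m handwheel '{"slide":[[0.045,0.76,0],[0.045,0.76,0],[0.045,0.76,0],[0.045,0.76,0],[0,0,1],[0,0,1],[0,0,1],[0,0,0],[0,0,0]],"twist":[0,0,0,0,0,0,0,0,0],"jaw":[1,1,1,1,1,1,1,1,1]}'|grep pos
python3 - <<'E'
from plant import r; from h import *
np.set_printoptions(precision=4,suppress=True)
s=r.sense();w=r.snapshot("wrist");a=r.snapshot("scene");print(s["time"],s["tcp_pos"])
pr=lambda p:cv2.projectPoints(np.array([p],float),cv2.Rodrigues(np.array(a["R"]))[0],np.array(a["t"]),a["camera_matrix"],np.array(a["distortion"]))[0][0,0]
im=cv2.resize(a["color"][70:160,270:390],None,fx=4,fy=4,interpolation=1)
for p,c in((s["tcp_pos"],(255,0,0)),(s["tcp_pos"]+[0,0,.018],(0,255,0)),(np.array([.609,.3255,.068]),(255,0,255)),(np.array([.609,.3255,0]),(0,0,255))):
    cv2.circle(im,tuple(int(v) for v in (pr(p)-[270,70])*4),3,c,-1)
cv2.imwrite("pics/p5.png",cv2.cvtColor(np.hstack([im[:,60:440],cv2.resize(w["color"],(420,360))]),cv2.COLOR_RGB2BGR))
E
```

```text
tcp_pos: [0.6095, 0.3271, 0.0895]
22.725 [0.6095 0.3271 0.0895]
```

View pics/p5.png

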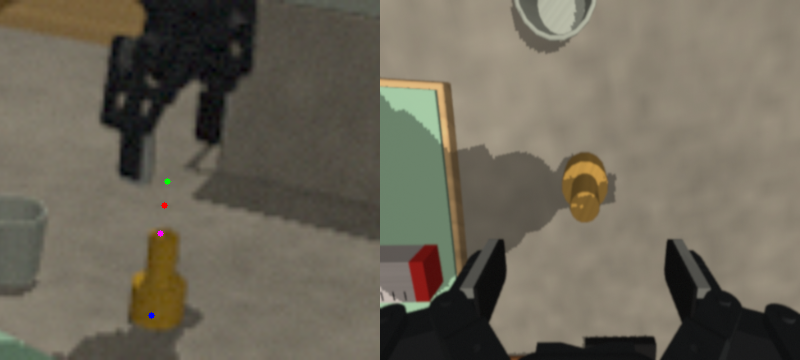

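The scene and wrist views agree: the jaws straddle the grip, and the tips are 18 mm above the reported TCP plus the known 13 mm for open fingers. I'll descend and grip.

```bash
python3 -m handwheel '{"slide":[[0,0,0.8],[0,0,0.8],[0,0,0.7],[0,0,0.5],[0,0,0.18],[0,0,0]],"twist":[0,0,0,0,0,0],"jaw":[1,1,1,1,1,1]}'|grep -E "pos|force"
python3 -m handwheel '{"slide":[[0,0,0],[0,0,0],[0,0,0],[0,0,0],[0,0,0],[0,0,0],[0,0,0],[0,0,0]],"twist":[0,0,0,0,0,0,0,0],"jaw":[0,0,0,0,0,0,0,0]}'|grep -E "pos|force|gap"
```

```text
tcp_pos: [0.6091, 0.3264, 0.0141]
wrist_force: [-0.2, -0.1, -0.3]
gripper_force: 0.0
tcp_pos: [0.6094, 0.3267, 0.0145]
wrist_force: [-1.0, 1.5, 3.5]
finger_gap: 0.0195
gripper_force: 58.7
```

```bash
python3 -m handwheel '{"slide":[[0,0,-0.3],[0,0,-0.7],[0,0,-0.8],[0,0,-0.8],[0,0,-0.8],[0,0,-0.6],[0,0,0]],"twist":[0,0,0,0,0,0,0],"jaw":[0,0,0,0,0,0,0]}'|grep -E "pos|force|gap"
python3 -m handwheel '{"slide":[[-0.11,-0.45,0],[-0.22,-0.91,0],[-0.22,-0.91,0],[-0.22,-0.91,0],[-0.22,-0.91,0],[-0.22,-0.91,0],[-0.22,-0.91,0],[-0.22,-0.91,0],[-0.22,-0.91,0],[-0.22,-0.91,0],[-0.22,-0.91,0],[-0.22,-0.91,0],[-0.22,-0.91,0],[-0.11,-0.45,0],[0,0,0],[0,0,0]],"twist":[0,0,0,0,0,0,0,0,0,0,0,0,0,0,0,0],"jaw":[0,0,0,0,0,0,0,0,0,0,0,0,0,0,0,0]}'|grep -E "pos|force|gap"
python3 - <<'E'
from plant import r; from h import *
s=r.sense();w=r.snapshot("wrist");a=r.snapshot("scene")
print(s["time"],s["tcp_pos"],s["tcp_rot"][:,2],s["wrist_force"])
cv2.imwrite("pics/p6.png",cv2.cvtColor(np.hstack([cv2.resize(a["color"][110:230,190:340],(450,360)),cv2.resize(w["color"],(350,360))]),cv2.COLOR_RGB2BGR))
E
```

```text
tcp_pos: [0.6101, 0.3268, 0.1159]
wrist_force: [0.2, 0.1, -3.2]
finger_gap: 0.0198
gripper_force: 58.7
tcp_pos: [0.6233, 0.0234, 0.114]
wrist_force: [0.7, 0.5, -4.2]
finger_gap: 0.02
gripper_force: 59.0
27.45 [0.62325762 0.02338066 0.11396249] [-1.12776714e-04  7.34118245e-04 -9.99999724e-01] [ 0.73478668  0.47060168 -4.21174743]
```

View pics/p6.png

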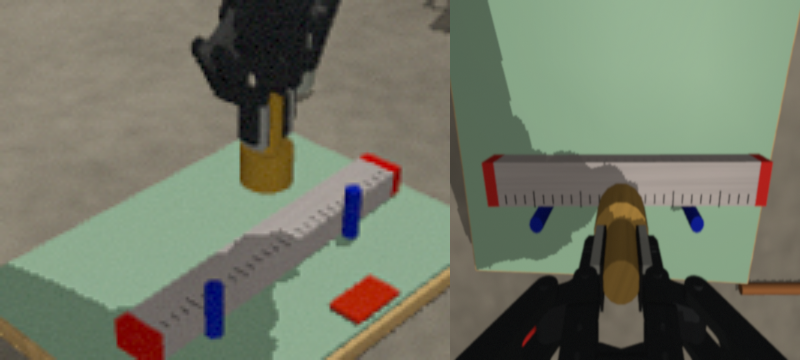

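```bash
python3 - <<'E'
from h import *; import pickle
a,b=pickle.load(open("s.pkl","rb"));print(onz(a,(190+267/3,110+178/3),.0995))
E
python3 -m handwheel '{"slide":[[-0.06,-0.05,0.5],[0,0,0.6],[0,0,0.5],[0,0,0.3],[0,0,0.1],[0,0,0]],"twist":[0,0,0,0,0,0],"jaw":[0,0,0,0,0,0]}'|grep -E "pos|wrist_f"
```

```text
[0.6254309  0.02523998 0.0995    ]
tcp_pos: [0.6247, 0.0212, 0.0641]
wrist_force: [0.4, -0.1, -4.5]
```

```bash
for i in 1 2; do :; done; g(){ grep -E "pos|wrist_f"|tr '\n' ' ';echo; }
python3 -m handwheel '{"slide":[[0,0,0.04],[0,0,0.04],[0,0,0]],"twist":[0,0,0],"jaw":[0,0,0]}'|g
python3 -m handwheel '{"slide":[[0,0,0.04],[0,0,0]],"twist":[0,0],"jaw":[0,0]}'|g
python3 -m handwheel '{"slide":[[0,0,0.03],[0,0,0]],"twist":[0,0],"jaw":[0,0]}'|g
python3 -m handwheel '{"slide":[[0,0,0.03],[0,0,0]],"twist":[0,0],"jaw":[0,0]}'|g
```

```text
tcp_pos: [0.6247, 0.0212, 0.0621] wrist_force: [0.0, 0.1, -3.7] 
tcp_pos: [0.6245, 0.0212, 0.0609] wrist_force: [0.9, 0.8, -3.9] 
tcp_pos: [0.6245, 0.0212, 0.0601] wrist_force: [-0.3, -0.1, -3.9] 
tcp_pos: [0.6246, 0.0212, 0.0595] wrist_force: [0.4, -0.9, -4.4]
```

```bash
g(){ grep -E "pos|wrist_f"|tr '\n' ' ';echo; }
python3 -m handwheel '{"slide":[[0,0,0.02],[0,0,0]],"twist":[0,0],"jaw":[0,0]}'|g
python3 -m handwheel '{"slide":[[0,0,0.02],[0,0,0]],"twist":[0,0],"jaw":[0,0]}'|g
python3 -m handwheel '{"slide":[[0,0,0.02],[0,0,0]],"twist":[0,0],"jaw":[0,0]}'|g
```

```text
tcp_pos: [0.6247, 0.0212, 0.0595] wrist_force: [-2.0, 0.5, 0.6] 
tcp_pos: [0.6248, 0.0212, 0.0594] wrist_force: [-3.1, 1.0, 5.2] 
tcp_pos: [0.6249, 0.0212, 0.0594] wrist_force: [-3.7, 0.7, 8.6]
```

Touched down. I'll ease off the last two steps, since there is a lateral component, then release.

```bash
g(){ grep -E "pos|wrist_f|gap"|tr '\n' ' ';echo; }
python3 -m handwheel '{"slide":[[0,0,-0.04],[0,0,0]],"twist":[0,0],"jaw":[0,0]}'|g
python3 -m handwheel '{"slide":[[0,0,0],[0,0,0],[0,0,0],[0,0,0],[0,0,0],[0,0,0]],"twist":[0,0,0,0,0,0],"jaw":[0.15,0.3,0.5,0.7,0.9,1]}'|g
python3 -m handwheel '{"slide":[[0,0,-0.2],[0,0,-0.5],[0,0,-0.8],[0,0,-1],[0,0,-1],[0,0,-1],[0,0,-1],[1,0,0],[1,0,0],[1,0,0],[0,0,0]],"twist":[0,0,0,0,0,0,0,0,0,0,0],"jaw":[1,1,1,1,1,1,1,1,1,1,1]}'|g
python3 look.py l10 0 2>/dev/null
```

```text
tcp_pos: [0.6248, 0.0212, 0.0594] wrist_force: [-2.6, 0.1, 5.2] finger_gap: 0.0199 
tcp_pos: [0.6246, 0.0212, 0.059] wrist_force: [-0.2, 0.1, -0.7] finger_gap: 0.0851 
tcp_pos: [0.5499, 0.0357, 0.1978] wrist_force: [-0.3, -0.6, -0.0] finger_gap: 0.0858 
32.65 [0.5518 0.0353 0.1975] F nan nan
top red [321.6313 113.0461] 217 [ 0.7709 -0.1535  0.045 ]
top red [248.6212 133.7273] 66 [0.7133 0.0281 0.045 ]
top red [303.4286 181.7143] 49 [ 0.5968 -0.1101  0.045 ]
top peg [285.7647 166.7647] 17 [ 0.6331 -0.0659  0.0425]
scene red [318.12 165.84] 50 [0.6622 0.1646 0.045 ]
scene red [310.8713 209.3267] 202 [ 0.7214 -0.0035  0.045 ]
scene red [235.9596 222.904 ] 198 [ 0.6087 -0.1234  0.045 ]
scene peg [306.6404 180.2584] 89 [0.6641 0.0946 0.0425]
scene peg [260.6944 212.6389] 108 [ 0.6334 -0.0663  0.0425]
```

View pics/l10.png

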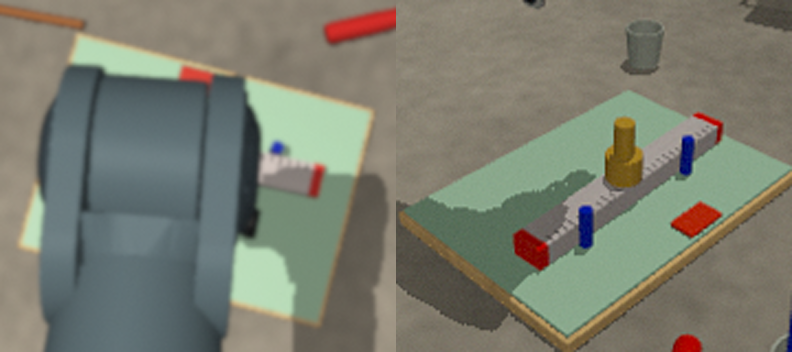

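The brass weight stands upright on the bar at (623,150) in the picture. The bar is still against both pegs, and its caps are within 0.3 px of where they were. I'm handing in.

```bash
python3 -c "
from plant import r;print(r.sign_off())"
```

```text
the job is handed in; nothing more can be done
None
```

I slid the straightedge against both pegs, pressed it there with about 6 N in total, stood the weight upright on top, and handed in at about 33 s. The pegs can't be read singly, so 1 N or more on each is inferred from that push and the bar lining up with the pegs, and no verdict was returned.

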